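# Weigh the lidded pail on the hand spring scale

## Task

Weigh the lidded steel pail with the hand spring scale that hangs on the counter stand: take the scale by its cross grip, pass its hook under the pail's hoop handle and draw it up without snatching, lifting by the scale alone, until the pail hangs just clear of the table - about a centimetre, never more than two - and keep it still there for a good second so the weight can be read. Then lower the pail gently back onto the table where it stood, unhook, and hang the scale upright on its stand again. Leave everything else as it is.

Things in the scene. Friction and masses are not known exactly. Their poses are not given: they have to be found in the camera images.
- scale: Hand spring scale, 190 g, hanging upright in the stand's fork. Origin: centre of its black cross grip, a flat-sided bar 120 mm long (its y), 22 mm thick (its x), 24 mm high; take it from above across the 22 mm. Centred under it: a slim neck 14 x 20 mm, then from 38 to 100 mm under the origin the housing, 26 (x) x 40 (y) mm, then a steel hook in the x-z plane that opens to +x.
- hook_mouth (a point): Mouth of the scale's hook (6 mm wire), in its x-z plane, unloaded at x = 0, 118 mm under the grip's centre: hold a 6 mm bar level with this point, move the scale along its +x, and the bar passes over the tip (9 mm out along +x, top 129 mm under the grip's centre) and meets the hook's back near x = 0. Levels 104 to 125 mm under the grip's centre pass.
- hook_bowl (a point): Where a 6 mm bar's centre settles when the scale is raised: in the hook's bowl, 138 mm under the grip's centre unloaded; lowest point of the wire 147 mm under it. A load draws hook and inner barrel straight down out of the housing on a spring: nothing up to about 0.2 N, then 120 N per metre of draw, 85 mm at the most.
- stand_seat (a point): Centre of the scale's grip when hung on the fixed stand, 180 mm above the table. Two 10 mm round prongs along the stand's x, 84 mm apart along y (centres), tops at 168 mm, carry the grip by its ends. Free at the -x side, where 30 to 36 mm from the seat they turn up to 179 mm; they meet on a post 75 to 93 mm behind (+x), no higher. Base plate 12 mm thick, x -65 to +105, 130 mm wide.
- pail: Round steel pail, 98 mm across at the foot, 115 mm at the lid, lid top at 70 mm; its filling is unknown: 0.3 to 0.9 kg in all. Origin: centre of its underside; it stands on the table at the start. A rigid hoop handle of 6 mm bar stands over it in its y-z plane.
- pail_handle (a point): Middle of the straight top of the pail's hoop handle: centre of the 6 mm bar, 112 mm above the pail's underside, straight for 36 mm each way along the pail's y; 39 mm are free between bar and lid. The pail's centre of mass lies under this point, so hook it at the middle. Its yaw lies within 0.6 rad of the world's x: the hook comes in from the robot's side.
- board: Footed wooden board, 150 x 200 mm, 50 mm high, with a 65 mm tab at -y; not to be moved. Origin: centre of its underside.
- coconut: Half coconut, 98 mm across, 50 mm high, on the board; not to be moved. Origin: centre of its underside.
- praline0: Praline in a dark paper cup, 38 mm across, 34 mm high; not to be moved. Origin: centre of its underside.
- praline1: Another, the same.
- praline2: A third, the same.
- jar: Amber glass jar with a steel cap, 68 mm across, 100 mm high; not to be moved. Origin: centre of its underside.
- tub: White plastic tub with a flat grey lid and no handle, 114 mm across, 66 mm high; not to be moved. Origin: centre of its underside.
- spatula: Spatula lying on the table, 240 mm long along its x; not to be moved.
Mind the look-alikes: they are no part of the job. Of the things shaped like the scale, the black one is meant.

How it is judged:
On the way, in this order (a step that is already met when the one before it is completed fails the run):
1. the pail hangs still from the hook alone, its underside 6 to 22 mm above the table, for 1 s (height (world z) of pail between 0.006 and 0.022 m and contact force between pail and scale above 2 N and contact force between pail and the fingers below 0.1 N and linear speed of pail below 0.05 m/s and angle between pail's own z axis and vertical below 0.12 rad), for 1 s.
2. the pail stands on the table again with the hook off its load (height (world z) of pail below 0.003 m and angle between pail's own z axis and vertical below 0.06 rad and contact force between pail and scale below 0.1 N), for 0.2 s.
At the end, for the whole second after the job is handed in: The pail stands upright on the table, at rest within 30 mm of where it first stood and free of the hook; the scale hangs upright (within 7 degrees) and at rest in the fork of its stand, its grip within 35 mm of the seat across and 5 mm in height (all of step 2 and distance of pail from where it was at the start of the episode below 0.03 m and linear speed of pail below 0.01 m/s and horizontal distance between scale and stand_seat below 0.035 m and z of scale in the frame of stand_seat between -0.005 and 0.005 m and angle between scale's own z axis and vertical below 0.12 rad and linear speed of scale below 0.02 m/s); the robot touches nothing.
It fails at once if the pail is hoisted (underside more than 30 mm above the table) or tipped by more than 30 degrees (height (world z) of pail above 0.03 m or angle between pail's own z axis and vertical above 0.52 rad).
It fails at once if the pail is snatched or pressed with the scale: more than 12 N between them (contact force between pail and scale above 12 N).
It fails at once if the pail is set down hard or pressed on the table: more than 18 N (contact force between pail and anything else above 18 N).
It fails at once if the hand touches the pail (contact force between pail and the arm above 1 N).
It fails at once if something else on the table is moved by more than 30 mm (distance of any of board, coconut, praline0, praline1, praline2, jar, tub, spatula from where it was at the start of the episode above 0.03 m).
It also fails if it takes over 72 s, if anything falls off the work surface, if the arm or the gripper's body presses on something with over 40 N, if the wrist force passes 120 N, or if a joint passes its speed limit or range.

## Robot

A 7-joint arm with a two-finger parallel gripper is mounted at the origin on the work surface. World frame = base frame: x ahead of the robot, y to its left, z up, the work surface at z = 0. Lengths are in m, angles in rad, forces in N, time in s.
With the tool pointing down it reaches from about 0.4 to 0.875 m from the base axis. Payload 19.3 kg.
Tool frame: the origin (TCP) lies at the very end of the fingers, on their centre line; the grasp point (between the pads) lies 19 mm behind it (robot.grip_depth is the distance from the TCP to the grasp point, in m); z points along the fingers, y is the direction in which the jaws open and shut (so a half turn about z gives the same grasp; the last joint's range is limited). The gripper opens to 85 mm and grips with 20 to 120 N. Pads are 22 mm wide; open, the fingers measure 114 mm over their backs; the gripper's body (76 mm by 85 mm) begins 54 mm behind the grasp point. The pads swing forward as they close: fully open they stand 13 mm farther back than shut.
Start: joints at [1.087, 0.521, -0.036, 1.599, 0.021, 1.021, -0.113], TCP at [0.251, -0.572, 0.201] pointing down, gripper open.
Joint ranges: [-2.91, 2.91], [-0.3, 2.13], [-1.5, 1.42], [0.17, 2.43], [-1.26, 4.41], [0.16, 1.93], [-2.52, 2.52]. Speed limits (rad/s): [1.89, 1.89, 2.39, 2.39, 3.01, 3.01, 3.01].

## Interface

Orientations are given as a 3x3 rotation matrix whose columns are the frame's x, y, z axes.
In Python, from station import robot gives the robot as it stands. The module is installed in compiled form; this text tells all that it offers.
- The arm moves only by the tool jog_arm, never from a script. Its argument "deltas" is a list of rows, each a list of 7 numbers: the opening, from 0 (shut) to 1 (fully open), then the shift along the tool's x, y, z in units of 25 mm (1.0 is 25 mm), then the turn, a rotation vector about the tool's x, y, z in units of 5 degrees (1.0 is 5 degrees). In form: [[hand, x, y, z, wx, wy, wz], ...]. A call has 1 to 20 rows; each row is the pose to reach, as a shift and turn from the pose commanded when the call began, along the tool's axes at that moment; what a row does not reach only later rows make up. A row lasts 1/10 s, in which the tool goes at most 50 mm and 8.59 degrees, less where a joint would pass 70% of its speed; a pose out of reach is approached as far as the arm can. A call with a gripper value outside its range is refused whole. The fingers move at their own pace and stop on an object; "force" is the grip in N (left out, the last holds). Time passes only in rows, so rows that repeat a pose let the fingers close. It gives the time, the measured TCP pose, the force and the opening at its end, in the units of the state.
- robot.get_state(): the state, without advancing time (a new reading comes with each control period).
- robot.get_image(name): name is "scene" or "top" or "wrist"; returns a dict with "pixels" (384x512x3 uint8, blue, green, red), "z_map" (384x512 float32, m along the optical axis (not along the pixel's ray), 0 where there is no reading), "camera_matrix" (3x3 intrinsics, pixels), "dist_coeffs" ([k1, k2, p1, p2, k3] as OpenCV has them; the pictures are not rectified), "view" (4x4, takes a point from world to camera coordinates). Camera axes: x right, y up, looking along -z (the intrinsics and any distortion apply to the point x, -y, -z); pixel columns grow to the right and rows downward; lengths in m; the calibration is good to about 2 mm. A picture is of the moment at which its call begins.
- robot.job_done(): hands the job in, once; it reports no verdict.
Trained networks look in the newest picture that a camera, given by its name, has taken for a name from the list of things; names that differ only in an ending like _2 or _b are one class to them, and where a whole thing is asked for, a point or a joint stands for the part that bears it (a point fixed in the world has none). Each returns a list of dicts, best first, with "p" (0 to 1); they miss things now and then, are a little off and sometimes report something else, mostly with a low value. They report only what shows in the picture. A call takes as long as a camera call. They do not tell look-alikes from the thing itself.
- robot.regions_of(camera, thing): "region" (384x512 bool, what is visible of it) and "position" ([column, row] in pixels, amid what is visible of it).
The state is a dict: "time": time; "qpos": joint angles; "dq": joint speeds; "tau": joint torques, N m; "ee_pos": TCP position; "tool_rot": TCP orientation; "contact_force": force on the tool from outside, world axes, zero at the start; "ft_torque": the same for the moment, N m; "gripper_width": finger opening in m.
Only numpy, scipy, OpenCV 4.12 (cv2) and the standard library are available. Lean on these libraries where they do the work, as an engineer would, in place of code of your own. Each camera call takes 0.05 s, during which the arm holds its last target. There are 200 camera calls.

## Working session

There is one attempt and no reset: what is moved stays moved. The work goes in short steps, Python scripts to look and compute and a tool call to move; the robot and the scene stay as the last step left them, time stands still between calls to the robot, and variables do not carry over. Pictures are saved under pics/ and viewed, about 8 in all and at most 12, crops included, and the job is handed in when it is done.

Besides the shell and the picture viewer there is one more tool, called after "Emit:" as name(argument=value, ...) on one line, values as JSON. jog_arm: Moves the arm, as the interface text tells. Its arguments: {"type":"object","properties":{"deltas":{"type":"array"},"force":{"type":"number"}},"required":["deltas"]}

```bash
mkdir -p pics; cat > h.py <<'E'
import numpy as np, cv2
from station import robot
def cloud(im):
    """world xyz per pixel, nan where no reading"""
    z=im["z_map"].astype(float); h,w=z.shape
    uv=np.stack(np.meshgrid(np.arange(w),np.arange(h)),-1).reshape(-1,1,2).astype(float)
    n=cv2.undistortPoints(uv,np.array(im["camera_matrix"]),np.array(im["dist_coeffs"])).reshape(h,w,2)
    c=np.stack([n[...,0]*z,-n[...,1]*z,-z,np.ones_like(z)],-1)
    p=(c@np.linalg.inv(np.array(im["view"])).T)[...,:3]
    p[z<=0]=np.nan
    return p
E
python3 - <<'E'
from h import *
ims={n:robot.get_image(n) for n in("scene","top")}
cv2.imwrite("pics/a.png",ims["scene"]["pixels"]);cv2.imwrite("pics/b.png",ims["top"]["pixels"])
for n in ims:
    P=cloud(ims[n])
    for t in("scale","pail","pail_handle","tub","jar","board","coconut","spatula","praline0"):
        for r in robot.regions_of(n,t):
            q=P[r["region"]];q=q[~np.isnan(q[:,0])]
            if len(q): print(n,t,round(r["p"],2),np.round(r["position"]),np.round(np.median(q,0),3),np.round(q.min(0),3),np.round(q.max(0),3))
s=robot.get_state();print(s["time"],s["ee_pos"],np.round(s["tool_rot"],3).tolist(),robot.grip_depth)
E
```

```text
scene scale 0.95 [185. 188.] [ 0.521 -0.213  0.177] [ 0.381 -0.272 -0.004] [ 0.529 -0.139  0.197]
scene scale 0.85 [196. 254.] [ 0.73  -0.244  0.148] [ 0.619 -0.304 -0.004] [ 0.738 -0.167  0.162]
scene scale 0.84 [188. 154.] [ 0.322 -0.157  0.147] [ 0.1   -0.175 -0.006] [ 0.37  -0.114  0.161]
scene scale 0.57 [141. 167.] [ 0.337 -0.328  0.141] [ 0.139 -0.383 -0.004] [ 0.354 -0.272  0.162]
scene pail 0.59 [303. 167.] [0.49  0.209 0.068] [ 0.365  0.157 -0.004] [0.535 0.321 0.117]
scene pail 0.43 [299. 251.] [0.807 0.045 0.1  ] [ 0.754 -0.001  0.08 ] [0.852 0.095 0.106]
scene pail_handle 0.6 [300. 169.] [0.491 0.208 0.068] [ 0.401  0.157 -0.003] [0.535 0.321 0.117]
scene pail_handle 0.21 [381. 192.] [0.679 0.42  0.072] [0.64  0.402 0.006] [0.7   0.463 0.103]
scene tub 0.82 [137. 264.] [ 0.663 -0.422  0.065] [ 0.595 -0.48  -0.   ] [ 0.711 -0.369  0.071]
scene jar 0.93 [382. 191.] [0.678 0.421 0.071] [0.575 0.402 0.   ] [0.7   0.517 0.105]
scene board 0.92 [269. 265.] [ 0.792 -0.025  0.049] [ 0.687 -0.145 -0.004] [0.869 0.135 0.101]
scene coconut 0.92 [299. 251.] [0.806 0.044 0.1  ] [ 0.7
[... 1053 characters left out ...]
 [0.723 0.501 0.111]
top board 0.66 [327. 198.] [ 0.511 -0.211  0.19 ] [ 0.498 -0.307 -0.005] [ 0.556 -0.15   0.199]
top board 0.58 [263. 125.] [ 0.764 -0.017  0.051] [ 0.701 -0.144 -0.008] [0.867 0.127 0.107]
top coconut 0.85 [240. 110.] [0.803 0.051 0.102] [0.757 0.006 0.092] [0.853 0.097 0.112]
top spatula 0.73 [385. 219.] [ 0.456 -0.422  0.006] [ 0.312 -0.518 -0.008] [ 0.525 -0.359  0.028]
top spatula 0.39 [260. 226.] [ 0.441 -0.015  0.023] [ 0.423 -0.031 -0.003] [0.459 0.005 0.039]
top praline0 0.67 [260. 227.] [ 0.442 -0.011  0.025] [ 0.426 -0.028  0.001] [0.459 0.005 0.039]
1.0 [ 0.25129922 -0.57223275  0.20119702] [[0.916, 0.402, -0.0], [0.402, -0.916, 0.0], [0.0, -0.0, -1.0]] 0.0187
```

View pics/a.png

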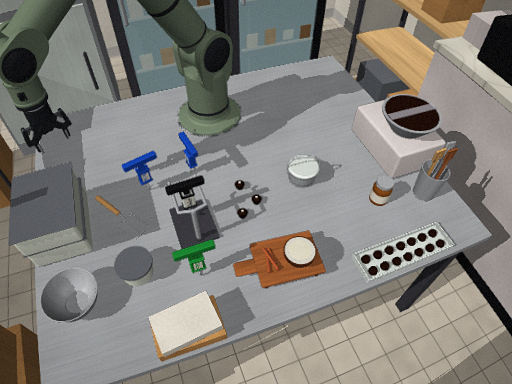

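View pics/b.png

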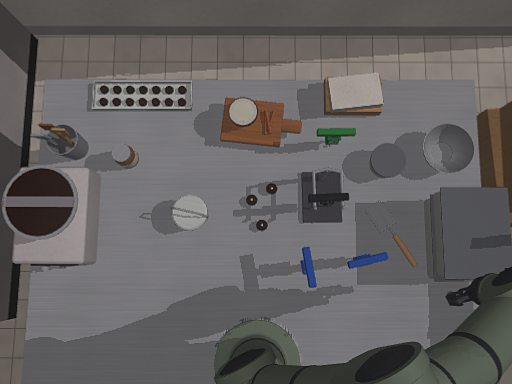

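Both views agree. The black scale is at top (328,198), on the dark stand. The pail is at top (190,211), with its hoop bar running roughly along y. The blue and green scales are look-alikes. Next I'll measure the grip, stand and handle axes.

```bash
python3 - <<'E'
from h import *
def pca(q):
    c=q.mean(0);u,s,v=np.linalg.svd(q[:,:2]-c[:2],full_matrices=False)
    a=v[0]*np.sign(v[0,1]);t=(q[:,:2]-c[:2])@a;n=(q[:,:2]-c[:2])@np.array([a[1],-a[0]])
    m=c[:2]+a*(np.percentile(t,1)+np.percentile(t,99))/2
    return np.round([*m,*c[2:],np.arctan2(-a[0],a[1]),np.ptp(t),np.ptp(n)],4)
for n in("top","scene"):
    im=robot.get_image(n);P=cloud(im);x,y,z=np.moveaxis(P,-1,0)
    g=(abs(x-.51)<.07)&(abs(y+.21)<.09)
    print(n,"grip ctr/yaw",pca(P[g&(z>.183)&(z<.21)]), (g&(z>.183)).sum())
    m=(abs(x-.52)<.13)&(abs(y+.21)<.13)
    b=m&(z>.004)&(z<.02); print(" base ",pca(P[b]),b.sum())
    p=(abs(x-.476)<.09)&(abs(y-.218)<.09)
    h=p&(z>.104)&(z<.13);print(" handle",pca(P[h]),h.sum(),np.median(z[h]))
    l=p&(z>.06)&(z<.08);q=P[l];c,r=cv2.minEnclosingCircle(q[:,:2].astype(np.float32));print(" lid",np.round(c,4),r)
    cv2.imwrite(f"pics/c_{n}.png",cv2.resize(im["pixels"][150:240,270:390] if n=="top" else im["pixels"][140:270,130:330],None,fx=4 if n=="top" else 3,fy=4 if n=="top" else 3,interpolation=cv2.INTER_CUBIC))
    for t,(r,cc) in {"sp":(0,0)}.items(): pass
E
```

```text
top grip ctr/yaw [ 0.5129 -0.2104  0.1917  0.0531  0.1193  0.0412] 306
 base  [ 0.5208 -0.2095  0.0103 -1.3582  0.2972  0.3011] 2045
 handle [ 0.4786  0.2207  0.1136 -0.2283  0.0901  0.0062] 55 0.11369077362051527
 lid [0.4778 0.2181] 0.05906273424625397
scene grip ctr/yaw [ 0.5152 -0.2111  0.1901  0.0397  0.1201  0.025 ] 274
 base  [ 0.5383 -0.2179  0.0112 -1.3038  0.2553  0.2439] 1314
 handle [ 0.4774  0.2197  0.1124 -0.2249  0.0905  0.0082] 45 0.11304405066067746
 lid [0.4758 0.2176] 0.061359260231256485
```

View pics/c_scene.png

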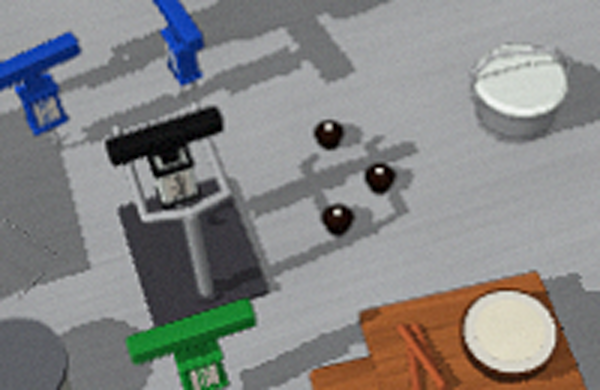

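Emit:
jog_arm(deltas=[[0.65,1.5,-0.9,-2,0,0,-1.5],[0.65,4,-2.5,-2,0,0,-3],[0.65,15.44,-9,-2,0,0,-13.78],[0.65,15.44,-9,-2,0,0,-13.78],[0.65,15.44,-9,-2,0,0,-13.78],[0.65,15.44,-9,-2,0,0,-13.78],[0.65,15.44,-9,-2,0,0,-13.78],[0.65,15.44,-9,-2,0,0,-13.78],[0.65,15.44,-9,-2,0,0,-13.78],[0.65,15.44,-9,-2,0,0,-13.78],[0.65,15.44,-9,-2,0,0,-13.78],[0.65,15.44,-9,-2,0,0,-13.78],[0.65,15.44,-9,-2,0,0,-13.78],[0.65,15.44,-9,-2,0,0,-13.78],[0.65,15.44,-9,-2,0,0,-13.78],[0.65,15.44,-9,-2,0,0,-13.78]], force=60)

```text
time: 2.7
ee_pos: [0.514, -0.2115, 0.2512]
tool_rot: [[-0.045, 0.999, -0.0], [0.999, 0.045, -0.0], [-0.0, -0.0, -1.0]]
contact_force: [0.2, -0.5, -0.2]
gripper_width: 0.0554
```

```bash
cat >> h.py <<'E'
def pca(q):
    """midpoint x,y, mean z, yaw of the normal of a bar's long axis, length, width"""
    c=q.mean(0);u,s,v=np.linalg.svd(q[:,:2]-c[:2],full_matrices=False)
    a=v[0]*np.sign(v[0,1]);t=(q[:,:2]-c[:2])@a;n=(q[:,:2]-c[:2])@np.array([a[1],-a[0]])
    m=c[:2]+a*(np.percentile(t,1)+np.percentile(t,99))/2
    return np.round([*m,*c[2:],np.arctan2(-a[0],a[1]),np.ptp(t),np.ptp(n)],4)
def st():
    s=robot.get_state();R=np.array(s["tool_rot"])
    print(round(s["time"],2),np.round(s["ee_pos"],4),"head",np.round(np.degrees(np.arctan2(R[1,0],R[0,0])),2),"z",np.round(R[:,2],3),"q",np.round(s["qpos"],2),"F",np.round(s["contact_force"],2),"w",round(s["gripper_width"],4));return s
E
python3 - <<'E'
from h import *
st()
im=robot.get_image("wrist");P=cloud(im);x,y,z=np.moveaxis(P,-1,0)
cv2.imwrite("pics/w1.png",im["pixels"])
g=(abs(x-.51)<.06)&(abs(y+.21)<.08)&(z>.184)&(z<.2)
if g.sum()>20: print(pca(P[g]),g.sum())
im=robot.get_image("top");P=cloud(im);x,y,z=np.moveaxis(P,-1,0)
E
```

```text
2.7 [ 0.514  -0.2115  0.2512] head 92.56 z [-0. -0. -1.] q [ 0.61  0.39 -0.43  1.71  0.18  1.09  0.16] F [ 0.22 -0.48 -0.17] w 0.0554
[ 0.5113 -0.208   0.1919  0.0494  0.1189  0.0221] 4273
```

View pics/w1.png

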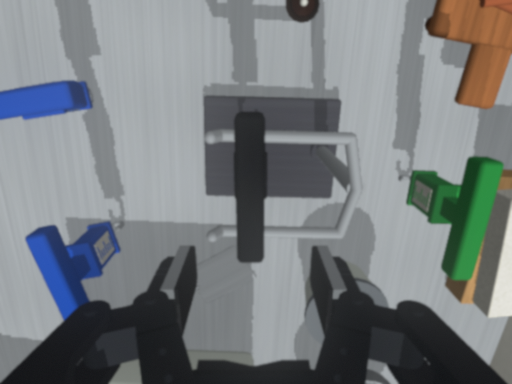

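The wrist view shows the black grip at (250,187), lying across both prongs and centred between the open fingers. It measures (0.511,-0.208), yaw 0.049. I'll descend and grip it.

Emit:
jog_arm(deltas=[[0.65,0.1,-0.08,0.5,0,0,0],[0.65,0.1,-0.08,1.2,0,0,0],[0.65,0.1,-0.08,2,0,0,0],[0.65,0.1,-0.08,2.7,0,0,0],[0.65,0.1,-0.08,3.3,0,0,0],[0.65,0.1,-0.08,3.65,0,0,0],[0.65,0.1,-0.08,3.65,0,0,0],[0,0.1,-0.08,3.65,0,0,0],[0,0.1,-0.08,3.65,0,0,0],[0,0.1,-0.08,3.65,0,0,0],[0,0.1,-0.08,3.65,0,0,0],[0,0.1,-0.08,3.65,0,0,0],[0,0.1,-0.08,3.65,0,0,0]], force=60)

```text
time: 4.1
ee_pos: [0.5125, -0.2088, 0.1608]
tool_rot: [[-0.045, 0.999, 0.001], [0.999, 0.045, -0.001], [-0.001, 0.001, -1.0]]
contact_force: [-1.4, 0.9, 6.1]
gripper_width: 0.0173
```

Emit:
jog_arm(deltas=[[0,0,0,0,0,0,0],[0,0,0,0,0,0,0]])

```text
time: 4.3
ee_pos: [0.5125, -0.2088, 0.1608]
tool_rot: [[-0.045, 0.999, 0.001], [0.999, 0.045, -0.001], [-0.001, 0.001, -1.0]]
contact_force: [-2.5, 0.3, 7.5]
gripper_width: 0.0177
```

```bash
python3 - <<'E'
from h import *
s=st();print(s["ft_torque"])
im=robot.get_image("scene");cv2.imwrite("pics/g.png",cv2.resize(im["pixels"][110:250,120:270],None,fx=4,fy=4,interpolation=cv2.INTER_CUBIC))
E
```

```text
4.3 [ 0.5125 -0.2088  0.1608] head 92.6 z [ 0.001 -0.001 -1.   ] q [ 0.58  0.48 -0.41  1.82  0.24  0.89  0.1 ] F [-2.46  0.33  7.5 ] w 0.0177
[0.1601317  0.33799408 0.00982797]
```

View pics/g.png

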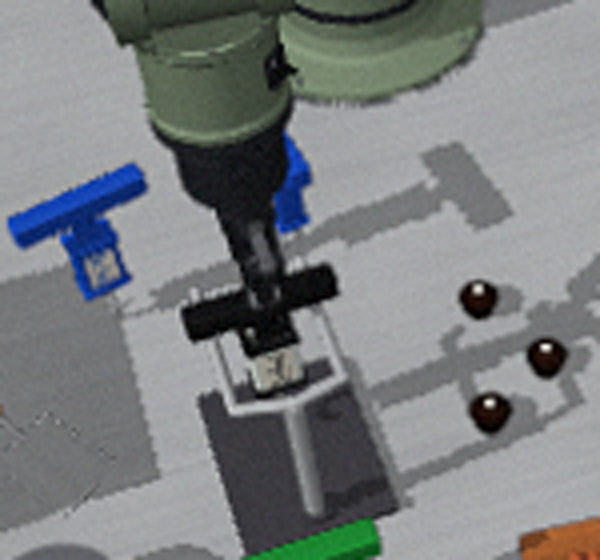

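The fingers hold the black grip at its middle (picture (262,295)), with the housing hanging free below. Next I'll lift it and draw it out on the -x side.

Emit:
jog_arm(deltas=[[0,0,0,-0.15,0,0,0],[0,0,0,-0.4,0,0,0],[0,0,0,-0.8,0,0,0],[0,0,0,-1.3,0,0,0],[0,0,0,-1.75,0,0,0],[0,0,0,-2,0,0,0],[0,0,0,-2,0,0,0],[0,0,-0.4,-2,0,0,0],[0,0,-1,-2,0,0,0],[0,0,-1.8,-2,0,0,0],[0,0,-2.6,-2,0,0,0],[0,0,-3.2,-2,0,0,0],[0,0,-3.5,-2,0,0,0],[0,0,-3.6,-2,0,0,0],[0,0,-3.6,-2,0,0,0]])

```text
time: 5.85
ee_pos: [0.4223, -0.2128, 0.2099]
tool_rot: [[-0.045, 0.999, 0.0], [0.999, 0.045, 0.0], [0.0, 0.0, -1.0]]
contact_force: [0.6, 0.3, -1.3]
gripper_width: 0.0173
```

```bash
python3 - <<'E'
from h import *
s=st();R=np.array(s["tool_rot"]);p=np.array(s["ee_pos"])
im=robot.get_image("top");P=cloud(im);x,y,z=np.moveaxis(P,-1,0)
h=(abs(x-.476)<.09)&(abs(y-.218)<.09)&(z>.104)&(z<.13);print(pca(P[h]))
yaw=-.225;X=np.array([np.cos(yaw),np.sin(yaw),0]);H=np.array([.478,.2198,0])
t=H-.065*X;t[2]=.230-.0192
print("to",t,np.round(R.T@(t-p)/.025,2),"turn wz",-(90+np.degrees(yaw)-np.degrees(np.arctan2(R[1,0],R[0,0])))/5)
E
```

```text
5.85 [ 0.4223 -0.2128  0.2099] head 92.6 z [ 0.  0. -1.] q [ 0.7   0.29 -0.44  1.96  0.16  0.92  0.23] F [ 0.62  0.28 -1.27] w 0.0173
[ 0.4785  0.2205  0.1139 -0.2289  0.0971  0.006 ]
to [0.41463838 0.23430191 0.2108    ] [17.88  0.51 -0.03] turn wz 3.0981112573685947
```

Emit:
jog_arm(deltas=[[0,0.2,0,0,0,0,0],[0,0.7,0,0,0,0,0.1],[0,1.5,0.03,0,0,0,0.2],[0,2.5,0.06,0,0,0,0.4],[0,3.7,0.1,0,0,0,0.6],[0,5,0.15,0,0,0,0.8],[0,6.4,0.2,0,0,0,1.1],[0,7.8,0.25,0,0,0,1.3],[0,9.2,0.3,0,0,0,1.6],[0,10.6,0.3,0,0,0,1.8],[0,12,0.35,0,0,0,2.1],[0,13.3,0.4,0,0,0,2.3],[0,14.5,0.45,0,0,0,2.5],[0,15.5,0.5,0,0,0,2.7],[0,16.4,0.5,0,0,0,2.85],[0,17.1,0.5,0,0,0,3],[0,17.6,0.5,0,0,0,3.1],[0,17.85,0.5,0,0,0,3.1],[0,17.9,0.5,0,0,0,3.1],[0,17.9,0.5,0,0,0,3.1]])

```text
time: 7.9
ee_pos: [0.4143, 0.2346, 0.2098]
tool_rot: [[0.223, 0.975, -0.0], [0.975, -0.223, -0.0], [-0.0, -0.0, -1.0]]
contact_force: [-0.1, 0.5, -1.5]
gripper_width: 0.0174
```

```bash
python3 - <<'E'
from h import *
s=st();R=np.array(s["tool_rot"]);p=np.array(s["ee_pos"])
for n in("wrist","scene"):
    im=robot.get_image(n);P=cloud(im);x,y,z=np.moveaxis(P,-1,0)
    h=(abs(x-.476)<.06)&(abs(y-.218)<.07)&(z>.105)&(z<.122)
    if n=="scene": h&=(x>.45)
    if h.sum()>10: print(n,pca(P[h]),h.sum())
    if n=="wrist": cv2.imwrite("pics/w2.png",im["pixels"])
    else: cv2.imwrite("pics/s2.png",cv2.resize(im["pixels"][100:220,230:380],None,fx=4,fy=4,interpolation=cv2.INTER_CUBIC))
yaw=-.227;X=np.array([np.cos(yaw),np.sin(yaw),0]);H=np.array([.478,.2203,0])
e=p-H;print("x,y of tool in pail frame",e@X,e@np.array([-X[1],X[0],0]))
E
```

```text
7.9 [0.4143 0.2346 0.2098] head 77.12 z [-0. -0. -1.] q [-0.13  0.33 -0.63  1.95  0.24  0.94 -1.1 ] F [-0.11  0.48 -1.49] w 0.0174
wrist [ 0.4748  0.2228  0.1138 -0.2316  0.0937  0.0063] 697
scene [ 0.4768  0.2179  0.1126 -0.2306  0.0863  0.0092] 43
x,y of tool in pail frame -0.06528468777187961 -0.0003633988542482042
```

View pics/w2.png

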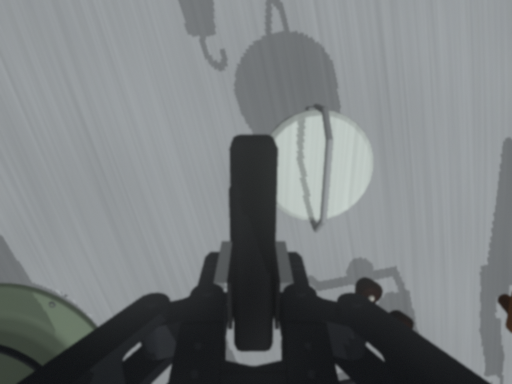

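The wrist view shows the hoop bar at about (327,165), upright in the picture and parallel to the grip at (253,240). The hook is lined up in the mid-plane, so I'll move it in along the scale's +x.

Emit:
jog_arm(deltas=[[0,0,0.15,0,0,0,0],[0,0,0.4,0,0,0,0],[0,0,0.8,0,0,0,0],[0,0,1.2,0,0,0,0],[0,0,1.6,0,0,0,0],[0,0,1.9,0,0,0,0],[0,0,2.15,0,0,0,0],[0,0,2.3,0,0,0,0],[0,0,2.4,0,0,0,0],[0,0,2.46,0,0,0,0],[0,0,2.5,0,0,0,0],[0,0,2.5,0,0,0,0]])

```text
time: 9.2
ee_pos: [0.4752, 0.221, 0.21]
tool_rot: [[0.223, 0.975, -0.0], [0.975, -0.223, 0.0], [0.0, -0.0, -1.0]]
contact_force: [-0.3, -0.0, -1.8]
gripper_width: 0.0171
```

```bash
python3 - <<'E'
from h import *
s=st()
im=robot.get_image("scene")
cv2.imwrite("pics/s3.png",cv2.resize(im["pixels"][110:205,255:360],None,fx=6,fy=6,interpolation=cv2.INTER_CUBIC))
E
```

```text
9.2 [0.4752 0.221  0.21  ] head 77.12 z [-0.  0. -1.] q [-0.09  0.4  -0.6   1.83  0.27  0.99 -1.03] F [-0.31 -0.04 -1.83] w 0.0171
```

View pics/s3.png

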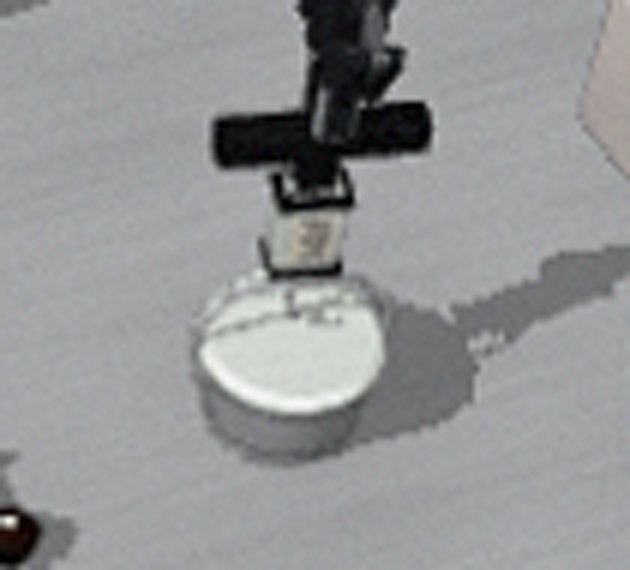

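The hook is at the handle, with the housing at (305,240) centred over the bar. The horizontal force stays near zero. I'll go 2 mm deeper, then raise slowly and watch where the force begins.

Emit:
jog_arm(deltas=[[0,0,0.05,0,0,0,0],[0,0,0.09,0,0,0,0],[0,0,0.09,0,0,0,0]])

```text
time: 9.55
ee_pos: [0.4775, 0.2204, 0.2099]
tool_rot: [[0.223, 0.975, -0.0], [0.975, -0.223, 0.0], [-0.0, -0.0, -1.0]]
contact_force: [-0.8, 0.6, -1.7]
gripper_width: 0.0171
```

Emit:
jog_arm(deltas=[[0,0,0,-0.05,0,0,0],[0,0,0,-0.12,0,0,0],[0,0,0,-0.2,0,0,0],[0,0,0,-0.3,0,0,0],[0,0,0,-0.4,0,0,0],[0,0,0,-0.5,0,0,0],[0,0,0,-0.6,0,0,0],[0,0,0,-0.65,0,0,0],[0,0,0,-0.65,0,0,0]])

```text
time: 10.45
ee_pos: [0.4776, 0.2204, 0.2264]
tool_rot: [[0.223, 0.975, 0.0], [0.975, -0.223, 0.0], [0.0, 0.0, -1.0]]
contact_force: [-0.7, 0.4, -2.4]
gripper_width: 0.017
```

Emit:
jog_arm(deltas=[[0,0,0,-0.06,0,0,0],[0,0,0,-0.14,0,0,0],[0,0,0,-0.22,0,0,0],[0,0,0,-0.3,0,0,0],[0,0,0,-0.38,0,0,0],[0,0,0,-0.46,0,0,0],[0,0,0,-0.54,0,0,0],[0,0,0,-0.6,0,0,0],[0,0,0,-0.6,0,0,0],[0,0,0,-0.6,0,0,0]])

```text
time: 11.45
ee_pos: [0.4775, 0.2204, 0.2412]
tool_rot: [[0.223, 0.975, -0.0], [0.975, -0.223, -0.0], [-0.0, -0.0, -1.0]]
contact_force: [-1.2, -0.2, -2.8]
gripper_width: 0.0171
```

Emit:
jog_arm(deltas=[[0,0,0,-0.06,0,0,0],[0,0,0,-0.14,0,0,0],[0,0,0,-0.22,0,0,0],[0,0,0,-0.3,0,0,0],[0,0,0,-0.38,0,0,0],[0,0,0,-0.44,0,0,0],[0,0,0,-0.48,0,0,0],[0,0,0,-0.48,0,0,0],[0,0,0,-0.48,0,0,0]])

```text
time: 12.35
ee_pos: [0.4775, 0.2204, 0.2532]
tool_rot: [[0.223, 0.975, -0.0], [0.975, -0.223, 0.0], [0.0, -0.0, -1.0]]
contact_force: [-0.5, 0.0, -4.5]
gripper_width: 0.017
```

```bash
cat > look.py <<'E'
from h import *
s=st()
for n in("scene","top"):
    im=robot.get_image(n);P=cloud(im);x,y,z=np.moveaxis(P,-1,0)
    r=np.hypot(x-.477,y-.219)
    l=(r<.05)&(z>.06)&(z<.098); h=(abs(x-.478)<.03)&(abs(y-.22)<.07)&(z>.1)&(z<.145)&(r>.02)
    print(n,"lid z",np.round(np.median(z[l]),4),l.sum(),np.round(np.median(P[l],0),3))
    if n=="scene":cv2.imwrite("pics/l%d.png"%(100*s["time"]),cv2.resize(im["pixels"][100:205,255:360],None,fx=5,fy=5,interpolation=cv2.INTER_CUBIC))
E
python3 look.py; ls pics
```

```text
12.35 [0.4775 0.2204 0.2532] head 77.1 z [-0.  0. -1.] q [-0.07  0.36 -0.61  1.77  0.23  1.08 -0.99] F [-0.47  0.04 -4.51] w 0.017
scene lid z 0.0695 409 [0.481 0.218 0.07 ]
top lid z nan 0 [nan nan nan]
a.png
b.png
c_scene.png
c_top.png
g.png
l1235.png
s2.png
s3.png
w1.png
w2.png
  return _methods._mean(a, axis=axis, dtype=dtype,
  ret = ret.dtype.type(ret / rcount)
  ret = um.true_divide(
```

Emit:
jog_arm(deltas=[[0,0,0,-0.06,0,0,0],[0,0,0,-0.13,0,0,0],[0,0,0,-0.2,0,0,0],[0,0,0,-0.26,0,0,0],[0,0,0,-0.3,0,0,0],[0,0,0,-0.32,0,0,0],[0,0,0,-0.32,0,0,0]])

```text
time: 13.15
ee_pos: [0.4775, 0.2204, 0.2612]
tool_rot: [[0.223, 0.975, 0.0], [0.975, -0.223, 0.0], [0.0, 0.0, -1.0]]
contact_force: [-0.2, -0.4, -5.6]
gripper_width: 0.0171
```

```bash
sed -i 's/("scene","top")/("scene",)/' look.py; python3 look.py
```

```text
13.15 [0.4775 0.2204 0.2612] head 77.11 z [ 0.  0. -1.] q [-0.07  0.35 -0.61  1.76  0.22  1.1  -0.98] F [-0.25 -0.44 -5.61] w 0.0171
scene lid z 0.0736 411 [0.48  0.218 0.074]
```

Emit:
jog_arm(deltas=[[0,0,0,-0.06,0,0,0],[0,0,0,-0.13,0,0,0],[0,0,0,-0.2,0,0,0],[0,0,0,-0.26,0,0,0],[0,0,0,-0.3,0,0,0],[0,0,0,-0.32,0,0,0],[0,0,0,-0.32,0,0,0]])

```text
time: 13.9
ee_pos: [0.4775, 0.2204, 0.2692]
tool_rot: [[0.223, 0.975, 0.0], [0.975, -0.223, 0.0], [0.0, 0.0, -1.0]]
contact_force: [-0.7, 0.6, -5.2]
gripper_width: 0.0173
```

```bash
python3 look.py
```

```text
13.9 [0.4775 0.2204 0.2692] head 77.1 z [ 0.  0. -1.] q [-0.07  0.34 -0.62  1.75  0.22  1.12 -0.98] F [-0.72  0.62 -5.19] w 0.0173
scene lid z 0.0817 410 [0.481 0.217 0.082]
```

The pail hangs about 12 mm clear, so I'll hold it there.

Emit:
jog_arm(deltas=[[0,0,0,0,0,0,0],[0,0,0,0,0,0,0],[0,0,0,0,0,0,0],[0,0,0,0,0,0,0],[0,0,0,0,0,0,0],[0,0,0,0,0,0,0],[0,0,0,0,0,0,0],[0,0,0,0,0,0,0],[0,0,0,0,0,0,0],[0,0,0,0,0,0,0],[0,0,0,0,0,0,0],[0,0,0,0,0,0,0],[0,0,0,0,0,0,0],[0,0,0,0,0,0,0],[0,0,0,0,0,0,0],[0,0,0,0,0,0,0],[0,0,0,0,0,0,0],[0,0,0,0,0,0,0],[0,0,0,0,0,0,0],[0,0,0,0,0,0,0]])

```text
time: 15.95
ee_pos: [0.4775, 0.2204, 0.2692]
tool_rot: [[0.223, 0.975, -0.0], [0.975, -0.223, 0.0], [0.0, -0.0, -1.0]]
contact_force: [0.3, -0.1, -5.4]
gripper_width: 0.0176
```

```bash
python3 look.py; ls pics|grep ^l
```

```text
15.95 [0.4775 0.2204 0.2692] head 77.11 z [-0.  0. -1.] q [-0.07  0.34 -0.62  1.75  0.22  1.12 -0.98] F [ 0.32 -0.09 -5.43] w 0.0176
scene lid z 0.0813 408 [0.482 0.218 0.081]
l1235.png
l1315.png
l1390.png
l1595.png
```

Emit:
jog_arm(deltas=[[0,0,0,0.05,0,0,0],[0,0,0,0.12,0,0,0],[0,0,0,0.19,0,0,0],[0,0,0,0.26,0,0,0],[0,0,0,0.33,0,0,0],[0,0,0,0.4,0,0,0],[0,0,0,0.47,0,0,0],[0,0,0,0.54,0,0,0],[0,0,0,0.61,0,0,0],[0,0,0,0.7,0,0,0],[0,0,0,0.85,0,0,0],[0,0,0,1,0,0,0],[0,0,0,1.2,0,0,0],[0,0,0,1.4,0,0,0],[0,0,0,1.6,0,0,0],[0,0,0,1.8,0,0,0],[0,0,0,2,0,0,0],[0,0,0,2.2,0,0,0],[0,0,0,2.33,0,0,0],[0,0,0,2.37,0,0,0]])

```text
time: 18.0
ee_pos: [0.4773, 0.2205, 0.2097]
tool_rot: [[0.223, 0.975, -0.0], [0.975, -0.223, 0.0], [-0.0, -0.0, -1.0]]
contact_force: [-1.5, -0.0, -1.2]
gripper_width: 0.0173
```

Emit:
jog_arm(deltas=[[0,0,0,0,0,0,0],[0,0,0,0,0,0,0],[0,0,0,0,0,0,0],[0,0,0,0,0,0,0]])

```text
time: 18.4
ee_pos: [0.4775, 0.2204, 0.21]
tool_rot: [[0.223, 0.975, 0.0], [0.975, -0.223, -0.0], [-0.0, 0.0, -1.0]]
contact_force: [0.4, -0.0, -1.0]
gripper_width: 0.0171
```

```bash
python3 look.py; ls pics|grep ^l|tail -1
```

```text
18.4 [0.4775 0.2204 0.21  ] head 77.11 z [ 0. -0. -1.] q [-0.09  0.41 -0.6   1.83  0.27  0.99 -1.02] F [ 0.35 -0.03 -0.97] w 0.0171
scene lid z 0.0696 404 [0.483 0.216 0.07 ]
l1839.png
```

The lid is back at 0.0696, so the pail is down. Backing the hook out.

Emit:
jog_arm(deltas=[[0,0,-0.04,0,0,0,0],[0,0,-0.1,0,0,0,0],[0,0,-0.2,0,0,0,0],[0,0,-0.35,0,0,0,0],[0,0,-0.5,0,0,0,0],[0,0,-0.7,0,0,0,0],[0,0,-1,0,0,0,0],[0,0,-1.3,0,0,0,0],[0,0,-1.6,0,0,0,0],[0,0,-1.9,0,0,0,0],[0,0,-2.2,0,0,0,0],[0,0,-2.45,0,0,0,0],[0,0,-2.6,0,0,0,0],[0,0,-2.6,0,0,0,0]])

```text
time: 19.85
ee_pos: [0.4138, 0.2351, 0.2101]
tool_rot: [[0.223, 0.975, 0.0], [0.975, -0.223, -0.0], [-0.0, 0.0, -1.0]]
contact_force: [-1.2, 0.1, -1.8]
gripper_width: 0.0169
```

```bash
python3 - <<'E'
from h import *
s=st();R=np.array(s["tool_rot"]);p=np.array(s["ee_pos"])
for n in("wrist","top"):
    im=robot.get_image(n);P=cloud(im);x,y,z=np.moveaxis(P,-1,0)
    h=(abs(x-.476)<.06)&(abs(y-.218)<.07)&(z>.105)&(z<.122)
    if h.sum()>10: print(n,pca(P[h]),h.sum())
t=np.array([.4223,-.2128,.2099])
print(np.round(R.T@(t-p)/.025,2),"wz",-(92.6-np.degrees(np.arctan2(R[1,0],R[0,0])))/5)
E
```

```text
19.85 [0.4138 0.2351 0.2101] head 77.13 z [ 0. -0. -1.] q [-0.13  0.33 -0.63  1.95  0.24  0.94 -1.1 ] F [-1.19  0.06 -1.82] w 0.0169
wrist [ 0.4748  0.2218  0.1139 -0.2278  0.092   0.0066] 689
top [ 0.4764  0.2095  0.1132 -0.2212  0.0735  0.006 ] 45
[-1.739e+01  4.320e+00  1.000e-02] wz -3.093642848654312
```

The pail stands where it was: the wrist view puts the handle within 1 mm of before. Returning to the stand.

Emit:
jog_arm(deltas=[[0,-0.2,0.05,0,0,0,0],[0,-0.7,0.17,0,0,0,-0.1],[0,-1.5,0.37,0,0,0,-0.2],[0,-2.5,0.62,0,0,0,-0.4],[0,-3.7,0.92,0,0,0,-0.6],[0,-5,1.24,0,0,0,-0.9],[0,-6.4,1.59,0,0,0,-1.1],[0,-7.8,1.94,0,0,0,-1.4],[0,-9.2,2.28,0,0,0,-1.6],[0,-10.6,2.63,0,0,0,-1.9],[0,-12,2.98,0,0,0,-2.1],[0,-13.2,3.28,0,0,0,-2.3],[0,-14.3,3.55,0,0,0,-2.5],[0,-15.3,3.8,0,0,0,-2.7],[0,-16.1,4,0,0,0,-2.9],[0,-16.8,4.17,0,0,0,-3],[0,-17.2,4.27,0,0,0,-3.1],[0,-17.4,4.32,0,0,0,-3.1],[0,-17.4,4.32,0,0,0,-3.1],[0,-17.4,4.32,0,0,0,-3.1]])

```text
time: 21.95
ee_pos: [0.4224, -0.2125, 0.21]
tool_rot: [[-0.046, 0.999, -0.0], [0.999, 0.046, 0.0], [0.0, -0.0, -1.0]]
contact_force: [-0.3, 0.1, -1.3]
gripper_width: 0.0169
```

```bash
python3 - <<'E'
from h import *
s=st();R=np.array(s["tool_rot"]);p=np.array(s["ee_pos"])
for t in([.5125,-.2088,.2100],[.5125,-.2088,.1610]): print(np.round(R.T@(np.array(t)-p)/.025,2))
E
```

```text
21.95 [ 0.4224 -0.2125  0.21  ] head 92.64 z [-0.  0. -1.] q [ 0.71  0.29 -0.45  1.96  0.16  0.92  0.23] F [-0.31  0.1  -1.29] w 0.0169
[-0.02  3.61 -0.  ]
[-0.02  3.61  1.96]
```

Emit:
jog_arm(deltas=[[0,0,0.3,0,0,0,0],[0,0,0.9,0,0,0,0],[0,0,1.7,0,0,0,0],[0,0,2.5,0,0,0,0],[0,0,3.1,0,0,0,0],[0,0,3.5,0,0,0,0],[0,0,3.61,0,0,0,0],[0,0,3.61,0.1,0,0,0],[0,0,3.61,0.4,0,0,0],[0,0,3.61,0.8,0,0,0],[0,0,3.61,1.2,0,0,0],[0,0,3.61,1.5,0,0,0],[0,0,3.61,1.7,0,0,0],[0,0,3.61,1.82,0,0,0],[0,0,3.61,1.9,0,0,0],[0,0,3.61,1.94,0,0,0],[0,0,3.61,1.94,0,0,0],[0,0,3.61,1.94,0,0,0]])

```text
time: 23.75
ee_pos: [0.5126, -0.2091, 0.1617]
tool_rot: [[-0.046, 0.999, 0.0], [0.999, 0.046, -0.0], [-0.0, 0.0, -1.0]]
contact_force: [0.2, -0.4, -1.8]
gripper_width: 0.017
```

Emit:
jog_arm(deltas=[[0,0,0,0.02,0,0,0],[0,0,0,0.04,0,0,0],[0,0,0,0.04,0,0,0],[0,0,0,0.04,0,0,0]])

```text
time: 24.15
ee_pos: [0.5127, -0.2091, 0.1609]
tool_rot: [[-0.045, 0.999, 0.0], [0.999, 0.045, -0.0], [-0.0, 0.0, -1.0]]
contact_force: [-1.7, 0.3, 5.5]
gripper_width: 0.0168
```

Seated: the force has reversed to +5.5 N. Opening gently and rising.

Emit:
jog_arm(deltas=[[0.25,0,0,0,0,0,0],[0.35,0,0,0,0,0,0],[0.5,0,0,0,0,0,0],[0.65,0,0,0,0,0,0],[0.65,0,0,0,0,0,0],[0.65,0,0,0,0,0,0],[0.65,0,0,-0.3,0,0,0],[0.65,0,0,-0.9,0,0,0],[0.65,0,0,-1.8,0,0,0],[0.65,0,0,-2.8,0,0,0],[0.65,0,0,-3.6,0,0,0],[0.65,0,0,-4,0,0,0],[0.65,0,0,-4,0,0,0],[0.65,0,0,-4,0,0,0]])

```text
time: 25.55
ee_pos: [0.5122, -0.2091, 0.2598]
tool_rot: [[-0.045, 0.999, -0.001], [0.999, 0.045, 0.0], [0.0, -0.001, -1.0]]
contact_force: [0.2, -0.7, -0.2]
gripper_width: 0.0556
```

```bash
python3 - <<'E'
from h import *
st()
for n in("wrist","scene","top"):
    im=robot.get_image(n);P=cloud(im);x,y,z=np.moveaxis(P,-1,0)
    g=(abs(x-.512)<.05)&(abs(y+.21)<.08)&(z>.184)&(z<.2)
    print(n,pca(P[g]) if g.sum()>20 else g.sum(), "z",np.round(np.median(z[g]),4))
    if n=="scene": cv2.imwrite("pics/fin.png",im["pixels"][60:300,60:450])
    if n!="wrist":
        p=(np.hypot(x-.477,y-.218)<.07)&(z>.06)&(z<.08);c,r=cv2.minEnclosingCircle(P[p][:,:2].astype(np.float32));print(" lid",np.round(c,4),round(r,3),np.round(np.median(z[p]),4))
E
```

```text
25.55 [ 0.5122 -0.2091  0.2598] head 92.6 z [-0.001  0.    -1.   ] q [ 0.61  0.38 -0.45  1.7   0.18  1.1   0.16] F [ 0.25 -0.67 -0.25] w 0.0556
wrist [ 0.5124 -0.2086  0.1919  0.0433  0.1195  0.022 ] z 0.1921
scene [ 0.516  -0.2114  0.1903  0.0419  0.1212  0.0285] z 0.1908
 lid [0.4759 0.2171] 0.062 0.0689
top [ 0.5126 -0.1779  0.1922  0.0374  0.0521  0.0213] z 0.1919
 lid [0.4786 0.2166] 0.06 0.0698
```

View pics/fin.png

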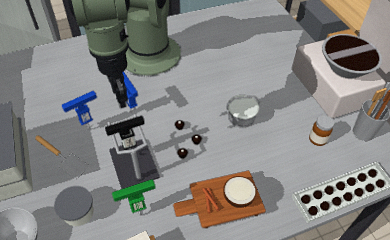

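The black scale is back in its fork at (127,130), and the pail stands at (242,110). Nothing else has moved, so I'm handing in.

```bash
python3 -c "
from station import robot
print(robot.job_done())"
```

```text
the job is handed in; nothing more can be done
None
```

I weighed the pail, put it back and hung the scale on its stand. The job was handed in at about 25.7 s of the 72 s allowed; handing in gives no verdict.

- **Weighing:** I took the black scale by its grip and hooked the handle at its middle. I then lifted slowly until the pail hung about 12 mm clear of the table and held it for 2 s. The lid height read 0.0817 m at the start of the hold and 0.0813 m at the end, against 0.0695 m standing.
- **Weight:** The wrist force gives a load of about 3.5 to 4 N, so roughly 0.35 to 0.4 kg. I did not read the scale itself.
- **Pail afterwards:** It was lowered and unhooked. The lid centre is within about 2 mm of where it started, at its standing height.
- **Scale afterwards:** The wrist camera shows the grip centre at (0.512, -0.209), its top at 0.192 m, level and within 2 mm of where it first hung. The gripper is open and clear, about 70 mm above it.
- **Everything else:** The last picture shows the other things in place; I checked them by eye only.

**Readings that disagreed:**
- The opening read 17 mm on the 22 mm grip, but the hold was firm and centred.
- The cameras differ by 2 to 4 mm.
- In two of the last top-camera measurements the handle and grip centres came out 11 mm and 31 mm off. The camera saw only part of each, probably because the arm was in the way, so I relied on the wrist and scene views.

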